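# Line up the belt pulleys by size

### The arm

A 6-joint arm with a two-finger parallel gripper is mounted at the origin on the work surface. World frame = base frame: x ahead of the robot, y to its left, z up, the work surface at z = 0. Lengths are in mm, angles in rad, forces in N, time in s.
With the tool pointing down it reaches from about 275 to 725 mm from the base axis. Payload 15.9 kg.
Tool frame: the origin (TCP) lies midway between the tips of the shut fingers; the grasp point (between the pads) lies bot.tcp_to_grasp behind it (bot.tcp_to_grasp is the distance from the TCP to the grasp point, in mm); z points along the fingers, x is the direction in which the jaws open and shut, and the axes are right-handed (so a half turn about z gives the same grasp; the last joint's range is limited). The gripper opens to 85 mm and grips with 20 to 120 N. Pads are 22 mm wide; open, the fingers measure 114 mm over their backs; the gripper's body (76 mm by 85 mm) begins 54 mm behind the grasp point. The pads swing forward as they close: fully open they stand 13 mm farther back than shut.
Start: joints at [1.147, 0.213, -0.034, 1.323, 0, 1.571], TCP at [205.606, 455.754, 231.306] pointing down, gripper open.
Joint ranges: [-2.98, 2.98], [-0.74, 1.72], [-1.14, 1.35], [-2.1, 2.04], [-1.57, 1.44], [-3.14, 3.14]. Speed limits (rad/s): [1.89, 1.89, 2.39, 2.57, 3.14, 3.14].

### API

Orientations are given as a unit quaternion [w, x, y, z].
In Python, from bench import bot gives the robot as it stands. The module is installed in compiled form; this text tells all that it offers.
- The arm moves only by the tool send_rows, never from a script. Its argument "steps" is one flat list of numbers, 5 for each row, row after row: the opening in per cent of the stroke, from 0 (shut) to 100 (fully open), then the shift along the world's x, y, z in mm, then the turn about the world's z in rad. A call has 1 to 10 rows; each row is the pose to reach, as a shift and turn from the pose measured when the call began; what a row does not reach only later rows make up. A row lasts 1/8 s, in which the tool goes at most 62.5 mm and 10.7 degrees, less where a joint would pass 70% of its speed; a pose out of reach is approached as far as the arm can. A call with a gripper value outside its range is refused whole. The fingers move at their own pace and stop on an object; "force" is the grip in N (left out, the last holds). Time passes only in rows, so rows that repeat a pose let the fingers close. It gives the time, the measured TCP pose, the force and the opening at its end, in the units of the state.
- bot.get_obs(): the state, without advancing time (a new reading comes with each control period).
- bot.grab_frame(name): name is "side" or "top" or "wrist"; returns a dict with "color" (420x560x3 uint8, blue, green, red), "range_z" (420x560 float32, mm along the optical axis (not along the pixel's ray), 0 where there is no reading), "fx", "fy", "cx", "cy" (pixels), "k1" (the pictures are not rectified: a ray, as slopes to the right and down, at radius r is drawn at 1 + k1 r^2 times it, then the intrinsics apply), "eye" and "attitude" of the camera in the world. Camera axes: x right, y down, z forward; pixel columns grow to the right and rows downward; lengths in mm; the calibration is good to about 2 mm. A picture is of the moment at which its call begins.
- bot.sign_off(): hands the job in, once; it reports no verdict.
The state is a dict: "t": time; "joints": joint angles; "qvel": joint speeds; "tau": joint torques, N m; "eef_pos": TCP position; "tool_rot": TCP orientation; "force": force on the tool from outside, world axes, zero at the start; "wrist_torque": the same for the moment, N m; "opening": finger opening in mm.
Only numpy, scipy, OpenCV 4.12 (cv2) and the standard library are available. Lean on these libraries where they do the work, as an engineer would, in place of code of your own. Each camera call takes 0.05 s, during which the arm holds its last target.

### The job

Lay out the four red belt pulleys for the tracker drive: line them up by diameter on the four black pads of the plywood strip, one to a pad, with the smallest on the pad next to the yellow end block and each following one larger, so that the largest is next to the blue block. Stand each one hub up, centred on its pad, and let go.

Things in the scene. Friction and masses are not known exactly. Their poses are not given: they have to be found in the camera images.
- pulley_s_centre (a point): The smallest of four red plastic toothed-belt pulleys standing loose on the bench, hub up. Outer diameter 26 mm (a straight flanged drum from 0 to 36 mm up, that can be gripped across its diameter), with a narrower round hub on top; total height 48 mm, as for all four. This point lies on its axis, half-way up: 24 mm above its underside; z points up along the axis. Round, so its yaw does not matter.
- pulley_m_centre (a point): The second smallest of four red plastic toothed-belt pulleys standing loose on the bench, hub up. Outer diameter 38 mm (a straight flanged drum from 0 to 36 mm up, that can be gripped across its diameter), with a narrower round hub on top; total height 48 mm, as for all four. This point lies on its axis, half-way up: 24 mm above its underside; z points up along the axis. Round, so its yaw does not matter.
- pulley_l_centre (a point): The second largest of four red plastic toothed-belt pulleys standing loose on the bench, hub up. Outer diameter 50 mm (a straight flanged drum from 0 to 36 mm up, that can be gripped across its diameter), with a narrower round hub on top; total height 48 mm, as for all four. This point lies on its axis, half-way up: 24 mm above its underside; z points up along the axis. Round, so its yaw does not matter.
- pulley_xl_centre (a point): The largest of four red plastic toothed-belt pulleys standing loose on the bench, hub up. Outer diameter 62 mm (a straight flanged drum from 0 to 36 mm up, that can be gripped across its diameter), with a narrower round hub on top; total height 48 mm, as for all four. This point lies on its axis, half-way up: 24 mm above its underside; z points up along the axis. Round, so its yaw does not matter.
- pad_a_top (a point): Round black pad, diameter 56 mm, fixed on the plywood layout strip, at the robot's left (+y) end of the row of four (85 mm between neighbours' centres). The strip is 90 x 450 mm and 8 mm thick, the pad 3 mm thick. The point is the centre of the pad's top face, 11 mm above the bench; z up, y along the row towards its left end.
- pad_b_top (a point): Round black pad, diameter 56 mm, fixed on the plywood layout strip, second from the robot's left of the row of four (85 mm between neighbours' centres). The strip is 90 x 450 mm and 8 mm thick, the pad 3 mm thick. The point is the centre of the pad's top face, 11 mm above the bench; z up, y along the row towards its left end.
- pad_c_top (a point): Round black pad, diameter 56 mm, fixed on the plywood layout strip, third from the robot's left of the row of four (85 mm between neighbours' centres). The strip is 90 x 450 mm and 8 mm thick, the pad 3 mm thick. The point is the centre of the pad's top face, 11 mm above the bench; z up, y along the row towards its left end.
- pad_d_top (a point): Round black pad, diameter 56 mm, fixed on the plywood layout strip, at the robot's right (-y) end of the row of four (85 mm between neighbours' centres). The strip is 90 x 450 mm and 8 mm thick, the pad 3 mm thick. The point is the centre of the pad's top face, 11 mm above the bench; z up, y along the row towards its left end.
- block_yellow_top (a point): Yellow end block, 60 x 22 x 18 mm, fixed on the strip beyond one end of the row of pads, 77.5 mm from the nearest pad's centre; which end (left or right) changes from start to start, the blue block being at the other. The point is the centre of its top face, 26 mm above the bench.
- block_blue_top (a point): Blue end block, 60 x 22 x 18 mm, fixed on the strip beyond one end of the row of pads, 77.5 mm from the nearest pad's centre; which end (left or right) changes from start to start, the yellow block being at the other. The point is the centre of its top face, 26 mm above the bench.
Not all that is in view belongs to the job. What is shaped like the part that bears pulley_s_centre but turquoise is not meant.

How it is judged:
By the outcome, as a careful person would: the job done as asked, in the order asked, and still so for the second after the job is handed in, with the robot touching nothing.
It also fails if it takes over 112 s, if anything falls off the work surface, if the arm or the gripper's body presses on something with over 40 N, if the wrist force passes 120 N, or if a joint passes its speed limit or range.

## Working session

There is one attempt and no reset: what is moved stays moved. The work goes in short steps, Python scripts to look and compute and a tool call to move; the robot and the scene stay as the last step left them, time stands still between calls to the robot, and variables do not carry over. Pictures are saved under pics/ and viewed, and the job is handed in when it is done.

Besides the shell and the picture viewer there is one more tool, called as a command line: name --argument value ..., lists and objects as JSON in quotes. send_rows: Moves the arm, as the interface text tells. Its arguments: {"type":"object","properties":{"steps":{"type":"array"},"force":{"type":"number"}},"required":["steps"]}

```bash
mkdir -p pics; cat > h.py <<'E'
import numpy as np,cv2,pickle
from scipy.spatial.transform import Rotation as R
from bench import bot
def grab(n,save=None):
    f=bot.grab_frame(n)
    if save: cv2.imwrite('pics/'+save+'.png',f['color']); pickle.dump(f,open('pics/'+save+'.pkl','wb'))
    return f
def rot(f):
    a=np.array(f['attitude'],float)
    return a if a.shape==(3,3) else R.from_quat(a,scalar_first=True).as_matrix()
def ray(f,u,v):
    K=np.array([[f['fx'],0,f['cx']],[0,f['fy'],f['cy']],[0,0,1.]])
    d=np.array([f['k1'],0,0,0,0],float)
    p=cv2.undistortPoints(np.array([[[u,v]]],float),K,d)[0,0]
    return rot(f)@np.array([p[0],p[1],1.])
def onz(f,u,v,z):
    d=ray(f,u,v);e=np.array(f['eye'],float);return e+d*(z-e[2])/d[2]
def cloud(f):
    h,w=f['range_z'].shape
    K=np.array([[f['fx'],0,f['cx']],[0,f['fy'],f['cy']],[0,0,1.]])
    g=np.stack(np.meshgrid(np.arange(w),np.arange(h)),-1).reshape(-1,1,2).astype(float)
    p=cv2.undistortPoints(g,K,np.array([f['k1'],0,0,0,0],float))[:,0]
    P=np.c_[p,np.ones(len(p))]*f['range_z'].reshape(-1,1)
    return (P@rot(f).T+np.array(f['eye'])).reshape(h,w,3)
E
python3 - <<'E'
from h import *
for n in ['top','side','wrist']:
    f=grab(n,n+'0'); print(n,f['eye'],f['attitude'],f['fx'],f['k1'])
print(bot.get_obs(),bot.tcp_to_grasp)
E
```

```text
top [424.31592656   4.60540458 876.34550115] [-0.03868093  0.70711503 -0.70507743  0.03685024] 443.14018351448925 -0.1063146805991205
side [ 170.14491328 -703.75008662  656.59398755] [-0.44026403  0.86656646 -0.21088517  0.10371888] 537.9989370832594 -0.15018321786363883
wrist [144.44056495 483.50569157 374.25867539] [0.11103475 0.83303795 0.53727796 0.07107353] 315.62531885743584 -0.027608915099513968
{'t': 0.15, 'joints': array([ 1.14699386e+00,  2.13259416e-01, -3.48777358e-02,  1.32348060e+00,
        2.29568921e-05,  1.57077351e+00]), 'qvel': array([ 0.00037424, -0.00042353,  0.00264611,  0.00066857,  0.00063578,
       -0.00107179]), 'tau': array([ 7.52860742e-04, -6.86405611e+01,  4.87247908e+01,  1.31449790e-02,
       -6.64094409e-05, -1.60213449e-05]), 'eef_pos': array([205.50819371, 455.54736326, 230.9364655 ]), 'tool_rot': array([ 2.13196638e-04,  8.40002518e-01,  5.42582345e-01, -3.51234292e-04]), 'force': array([-0.20222791,  0.61191338,  0.37884998]), 'wrist_torque': array([ 0.01521797, -0.01621369, -0.02723575]), 'opening': 85.24135447149592} 18.700000000000003
```

View pics/top0.png

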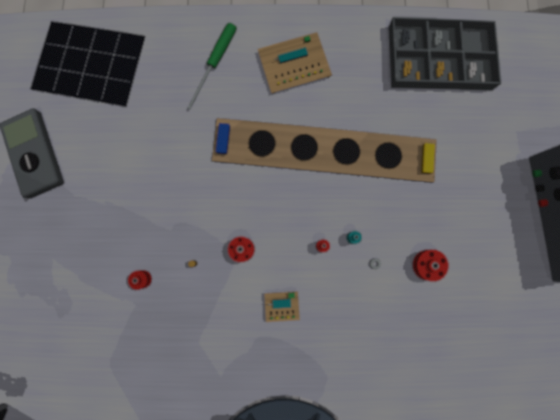

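View pics/side0.png

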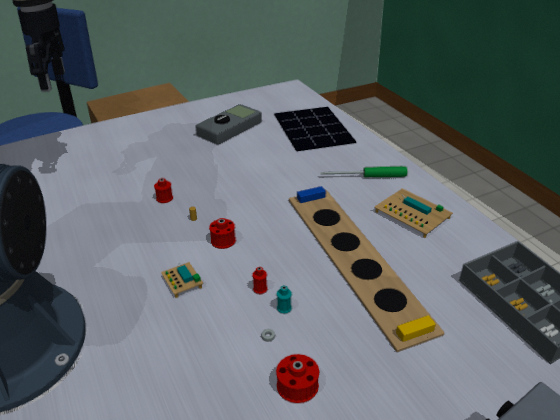

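```bash
python3 - <<'E'
from h import *
f=pickle.load(open('pics/top0.pkl','rb'));hsv=cv2.cvtColor(f['color'],cv2.COLOR_BGR2HSV)
C=cloud(f)
def comps(m,name,amin=60):
    n,l,s,c=cv2.connectedComponentsWithStats(m.astype(np.uint8))
    for i in range(1,n):
        if s[i,4]>amin:
            P=C[l==i];P=P[P[:,2]<200]
            print(name,s[i],c[i].round(1),'med',np.median(P,0).round(1),'zmax',np.percentile(P[:,2],95).round(1), 'lo',np.percentile(P,2,axis=0).round(1),'hi',np.percentile(P,98,axis=0).round(1))
H,S,V=[hsv[...,i].astype(int) for i in range(3)]
comps(((H<8)|(H>172))&(S>120)&(V>60),'red')
comps((H>20)&(H<35)&(S>150)&(V>100),'yel')
comps((H>100)&(H<130)&(S>120)&(V>60),'blue')
comps((V<55),'blk',300)
E
```

```text
red [228 237  26  25 471] [240.5 249. ] med [428.9  82.3  37.1] zmax 48.9 lo [408.3  61.1  33.5] hi [449.8 104.9  50.2]
red [316 240  13  12 111] [322.3 245.6] med [435.1 -71.   37.2] zmax 50.0 lo [425.7 -82.5  33.1] hi [446.4 -61.6  50.5]
red [416 250  32  31 754] [431.  264.9] med [ 398.8 -276.9   36.8] zmax 48.9 lo [ 372.2 -308.4   15.8] hi [ 425.3 -254.6   49.7]
red [128 271  23  18 316] [139.3 279.3] med [370.7 274.3  36.6] zmax 49.1 lo [353.6 263.    5.5] hi [385.4 296.1  49.8]
yel [423 143  12  30 297] [428.5 157.4] med [ 609.8 -284.5   26.5] zmax 28.8 lo [ 581.8 -295.8   23.5] hi [ 636.6 -274.    29.1]
blue [216 124  13  29 294] [222.3 138.1] med [646.  122.9  26.8] zmax 29.1 lo [618.6 111.8  23.8] hi [673.9 133.2  29.5]
blk [ 389   19  111   71 3346] [447.6  50. ] med [ 857.1 -353.3   18.5] zmax 38.3 lo [ 760.4 -436.2    2.8] hi [ 898.8 -218.9   40.4]
blk [  32   22  112   84 6703] [87.9 63. ] med [817.4 416.1   7. ] zmax 9.6 lo [736.4 313.5   3.9] hi [900.9 524.8  10.3]
blk [396  50  34  30 462] [417.5  60.8] med [ 826.5 -283.8   13.8] zmax 32.1 lo [ 776.7 -292.6    2.3] hi
[... 322 characters left out ...]
8  46.7  11.8] zmax 14.3 lo [617.1  23.    8.5] hi [663.   69.1  14.6]
blk [291 135  26  25 521] [303.7 147. ] med [631.9 -38.7  11.7] zmax 14.4 lo [609.2 -60.9   8.9] hi [654.5 -14.9  15.1]
blk [333 139  27  25 526] [346.1 151. ] med [ 624.1 -122.7   11.8] zmax 14.2 lo [ 601.5 -146.8    8.8] hi [646.9 -99.7  14.8]
blk [376 143  26  25 518] [388.  155.1] med [ 616.5 -206.9   11.7] zmax 14.1 lo [ 593.6 -230.6    8.7] hi [ 639.1 -184.4   14.7]
blk [ 529  146   31  136 2464] [549.  202.3] med [ 529.  -513.6   49.2] zmax 106.4 lo [ 376.8 -537.9   14.8] hi [ 611.7 -495.8  110.9]
blk [230 397 104  23 380] [273.4 408.2] med [124.3  33.3  11.3] zmax 21.0 lo [101.4 -90.5  -0.2] hi [142.1  96.5  26.3]
```

The top view shows four red pulleys: (322,246), (139,279), (240,249) and (431,265). There is also a turquoise lookalike at (353,238), which is not meant. Yellow is at the right end (428,157) and blue at the left (222,138), so S goes on pad d, M on c, L on b and XL on a. I'll fit the sizes and positions properly in both cameras and enlarge a crop.

```bash
cat >> h.py <<'E'
def proj(f,P):
    A=rot(f);q=(np.asarray(P,float)-np.array(f['eye']))@A
    K=np.array([[f['fx'],0,f['cx']],[0,f['fy'],f['cy']],[0,0,1.]])
    return cv2.projectPoints(q.reshape(-1,1,3),np.zeros(3),np.zeros(3),K,np.array([f['k1'],0,0,0,0],float))[0][:,0]
T=np.linspace(0,2*np.pi,90)
def model(f,x,y,r,zs):
    P=np.concatenate([np.c_[x+rr*np.cos(T),y+rr*np.sin(T),0*T+z] for z,rr in zs(r)])
    return cv2.convexHull(proj(f,P).astype(np.float32))[:,0]
def cen(h):
    m=cv2.moments(h.astype(np.float32));return np.array([m['m10']/m['m00'],m['m01']/m['m00'],np.sqrt(m['m00'])])
def fit(f,mask,x0,zs,r0=25,rfix=None):
    from scipy.optimize import least_squares
    S=4;big=cv2.resize((mask*255).astype(np.uint8),None,fx=S,fy=S,interpolation=cv2.INTER_LINEAR)>127
    n,l,s,c=cv2.connectedComponentsWithStats(big.astype(np.uint8))
    pts=np.argwhere(l==1+np.argmax(s[1:,4]))[:,::-1].astype(np.float32)
    hm=cv2.convexHull(pts)[:,0]; hm=(hm+0.5)/S-0.5
    t=cen(hm)
    s=least_squares(lambda p:cen(model(f,p[0],p[1],p[2],zs))-t,[x0[0],x0[1],r0])
    return s.x
HUB=lambda r:[(0,r),(36,r),(48,7)]
PAD=lambda r:[(11,r)]
def redmask(f):
    h=cv2.cvtColor(f['color'],cv2.COLOR_BGR2HSV).astype(int);return ((h[...,0]<9)|(h[...,0]>171))&(h[...,1]>110)&(h[...,2]>40)
def near(f,m,x0,rad,z=30):
    u=proj(f,[[*x0,z]])[0]; sc=np.linalg.norm(proj(f,[[x0[0]+rad,x0[1],z]])[0]-u)
    sc=max(sc,np.linalg.norm(proj(f,[[x0[0],x0[1]+rad,z]])[0]-u))
    yy,xx=np.indices(m.shape);return m&(np.hypot(xx-u[0],yy-u[1])<sc)
E
python3 - <<'E'
from h import *
for n in ['top','side']:
    f=pickle.load(open(f'pics/{n}0.pkl','rb'));m=redmask(f);V=f['color'].max(2)
    for k,x in dict(S=(435,-71),M=(369,275),L=(429,82),XL=(397,-279)).items():
        print(n,k,fit(f,near(f,m,x,50),x,HUB).round(1))
    for k,x in dict(a=(640,47),b=(632,-39),c=(624,-123),d=(616,-207)).items():
        print(n,k,fit(f,near(f,V<60,x,36,11),x,PAD).round(1))
f=pickle.load(open('pics/top0.pkl','rb'))['color']
cv2.imwrite('pics/crop.png',cv2.resize(f[220:300,110:460],(800,183),interpolation=cv2.INTER_CUBIC))
E
```

```text
top S [435. -71.  25.]
top M [368.5 281.6  17.3]
top L [429.   84.1  23.9]
top XL [ 398.6 -283.3   29.3]
top a [640.   46.   26.4]
top b [632.1 -38.8  26.2]
top c [ 624. -123.   25.]
top d [ 616.7 -207.5   25.6]
side S [441.8 -72.3  25. ]
side M [368.7 275.3  25. ]
side L [431.1  83.   24.5]
side XL [ 399.6 -283.8   28.4]
side a [641.3  44.1  28.3]
side b [633.4 -39.2  26.7]
side c [ 624.6 -125.3   25.8]
side d [ 616.7 -210.2   27.9]
```

View pics/crop.png

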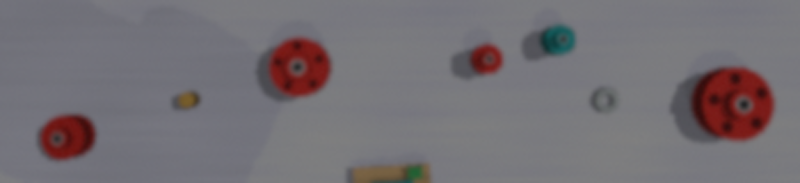

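The crop shows the reds in clear size order: (487,58) smallest, (67,137), (300,67), then (735,103) largest. The turquoise part at (558,39) is the decoy. The fit stalled for some of these, so I'll fix the step size.

```bash
sed -i 's/\[x0\[0\],x0\[1\],r0\])/[x0[0],x0[1],r0],diff_step=3e-3)/' h.py
python3 - <<'E'
from h import *
for n in ['top','side']:
    f=pickle.load(open(f'pics/{n}0.pkl','rb'));m=redmask(f);V=f['color'].max(2)
    for k,x in dict(S=(435,-71),M=(369,281),L=(429,84),XL=(398,-283)).items():
        print(n,k,fit(f,near(f,m,x,50),x,HUB).round(1))
    for k,x in dict(a=(640,47),b=(632,-39),c=(624,-123),d=(616,-207)).items():
        print(n,k,fit(f,near(f,V<60,x,36,11),x,PAD).round(1))
E
```

```text
top S [436.3 -73.   11.5]
top M [368.5 281.6  17.3]
top L [429.   84.1  23.9]
top XL [ 398.6 -283.3   29.3]
top a [640.   46.   26.4]
top b [632.1 -38.3  26.3]
top c [ 624.3 -122.9   26.6]
top d [ 616.7 -207.3   26.5]
side S [437.2 -74.1  11.9]
side M [371.  280.2  17.9]
side L [431.1  83.2  24.5]
side XL [ 399.9 -283.4   30.4]
side a [641.1  43.4  28.2]
side b [633.  -40.9  28. ]
side c [ 624.8 -125.4   28.1]
side d [ 616.7 -210.2   27.9]
```

send_rows --steps '[100,24,-25,-12,-0.18,100,48,-50,-24,-0.36,100,72,-75,-36,-0.54,100,96,-100,-48,-0.72,100,120,-125,-60,-0.9,100,144,-150,-70,-1.07,100,164,-174,-81,-1.237,100,164,-174,-81,-1.237,100,164,-174,-81,-1.237]' --force 40

```text
t: 1.27
eef_pos: [369.3, 281.7, 150.0]
tool_rot: [-0.0, 0.999, -0.044, -0.001]
force: [-0.3, -0.2, 0.0]
opening: 85.4
```

```bash
cat > w.py <<'E'
import sys
from h import *
f=grab('wrist',sys.argv[1]);o=bot.get_obs()
yaw=R.from_quat(o['tool_rot'],scalar_first=True).as_matrix()[:,0]
print(o['t'],o['eef_pos'].round(1),'yaw',round(float(np.arctan2(yaw[1],yaw[0])),3),'op',o['opening'].round(1),'F',o['force'].round(1))
P=dict(S=(436.8,-73.5),M=(369.8,281),L=(430,83.7),XL=(399.2,-283.3));Q=dict(a=(640.5,44.7),b=(632.5,-39.6),c=(624.5,-124.1),d=(616.7,-208.7))
for k in sys.argv[2:]:
    if k in P: print(k,fit(f,near(f,redmask(f),P[k],55),P[k],HUB).round(1))
    else: print(k,fit(f,near(f,f['color'].max(2)<60,Q[k],36,11),Q[k],PAD).round(1))
E
python3 w.py w1 M
```

```text
Traceback (most recent call last):
  File "w.py", line 5, in <module>
    print(o['t'],o['eef_pos'].round(1),'yaw',round(float(np.arctan2(yaw[1],yaw[0])),3),'op',o['opening'].round(1),'F',o['force'].round(1))
                                                                                            ^^^^^^^^^^^^^^^^^^
AttributeError: 'float' object has no attribute 'round'
```

View pics/w1.png

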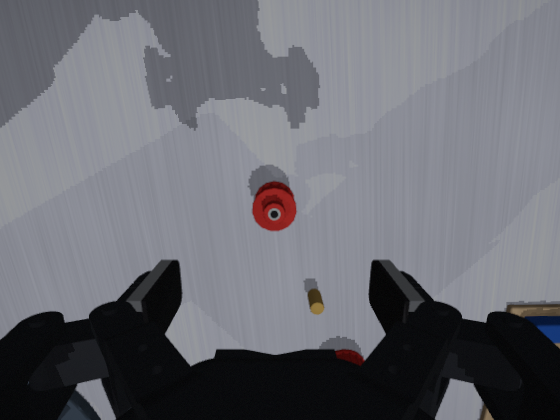

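The wrist view shows M at (274,206), in line with the middle of the jaws. The small brass piece is at (316,301).

```bash
sed -i "s/o\['opening'\].round(1)/round(float(o['opening']),1)/" w.py; python3 w.py w2 M
```

```text
1.375 [369.2 282.2 150.2] yaw -0.088 op 85.4 F [ 0.  -0.3 -0.8]
M [367.2 281.   18.4]
```

send_rows --steps '[100,0,-1,-50,0,100,0,-1,-100,0,100,0,-1,-135,0,100,0,-1,-146,0,100,0,-1,-146,0,0,0,-1,-146,0,0,0,-1,-146,0,0,0,-1,-146,0,0,0,-1,-146,0,0,0,-1,-146,0]' --force 40

```text
t: 2.62
eef_pos: [369.7, 281.5, 5.1]
tool_rot: [-0.001, 0.999, -0.044, 0.0]
force: [-2.2, -0.4, 11.9]
opening: 36.9
```

send_rows --steps '[0,0,0,0,0,0,0,0,0,0,0,0,0,0,0]'

```text
t: 3.0
eef_pos: [369.7, 281.5, 5.2]
tool_rot: [-0.001, 0.999, -0.044, 0.0]
force: [0.0, -0.6, 2.2]
opening: 37.0
```

send_rows --steps '[0,0,0,50,0,0,0,0,100,0,0,32,-50,100,0,0,64,-100,100,0,0,96,-150,100,0,0,128,-200,100,0,0,160,-250,100,0,0,192,-305,100,0,0,224,-355,100,0,0,254,-405,100,0]'

```text
t: 4.25
eef_pos: [624.5, -125.5, 105.0]
tool_rot: [-0.001, 0.999, -0.044, 0.0]
force: [0.2, 1.1, -0.2]
opening: 37.1
```

send_rows --steps '[0,1,0,0,0,0,1,0,0,0,0,1,0,0,0]'

```text
t: 4.62
eef_pos: [625.0, -124.3, 105.0]
tool_rot: [-0.001, 0.999, -0.043, 0.0]
force: [-0.9, 0.3, -0.8]
opening: 37.0
```

```bash
python3 w.py w3 M a b c d
```

```text
4.675 [ 625.1 -124.3  105.2] yaw -0.087 op 36.9 F [ 0.3 -0.1 -0.5]Traceback (most recent call last):
  File "w.py", line 8, in <module>
    if k in P: print(k,fit(f,near(f,redmask(f),P[k],55),P[k],HUB).round(1))
                       ~~~^^^^^^^^^^^^^^^^^^^^^^^^^^^^^^^^^^^^^^^
  File "h.py", line 39, in fit
    pts=np.argwhere(l==1+np.argmax(s[1:,4]))[:,::-1].astype(np.float32)
                         ~~~~~~~~~^^^^^^^^^
    return _wrapfunc(a, 'argmax', axis=axis, out=out, **kwds)
    return bound(*args, **kwds)
ValueError: attempt to get argmax of an empty sequence
```

View pics/w3.png

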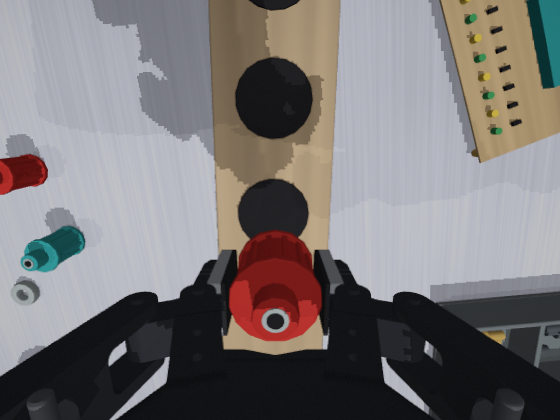

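Pulley M is held upright, with its hub ring at (275,321). Pad b shows whole at (274,97), and pad c at (273,212) is partly hidden. I'll measure pad b and the hub in the wrist frame.

```bash
python3 - <<'E'
from h import *
f=pickle.load(open('pics/w3.pkl','rb'))
for t in (60,75,90):
    m=f['color'].max(2)<t; m=cv2.morphologyEx(m.astype(np.uint8),cv2.MORPH_OPEN,np.ones((5,5)))>0
    print(fit(f,near(f,m,(632.5,-39.6),36,11),(632.5,-39.6),PAD).round(1))
print(onz(f,275,320.5,148))
c=f['color'][290:350,240:310];cv2.imwrite('pics/c3.png',cv2.resize(c,None,fx=8,fy=8))
E
```

```text
[630.4 -38.4  27.5]
[630.4 -38.4  27.7]
[630.4 -38.4  27.8]
[ 623.89651711 -125.7573669   148.        ]
```

View pics/c3.png

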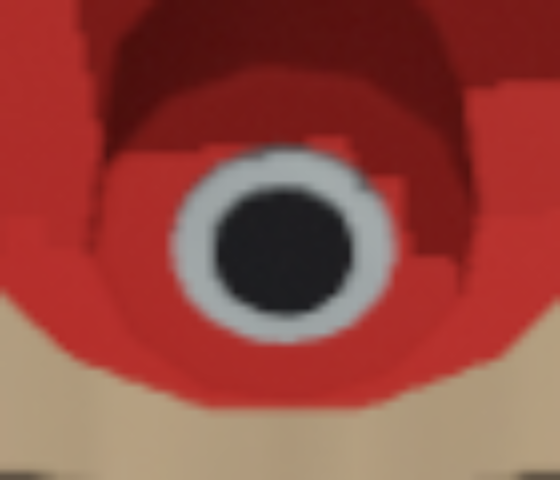

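send_rows --steps '[0,-1,1.5,-40,0,0,-1,1.5,-75,0,0,-1,1.5,-85,0,0,-1,1.5,-88,0,0,-1,1.5,-88,0,0,-1,1.5,-88,0]'

```text
t: 5.42
eef_pos: [624.9, -122.9, 18.4]
tool_rot: [-0.001, 0.999, -0.043, 0.001]
force: [0.2, -0.2, 0.1]
opening: 36.8
```

```bash
python3 w.py w4; python3 -c "
from h import *
grab('side','s1')"
```

```text
5.475 [ 624.7 -122.9   18.2] yaw -0.087 op 37.2 F [ 0.3  0.2 -0.2]
```

View pics/s1.png

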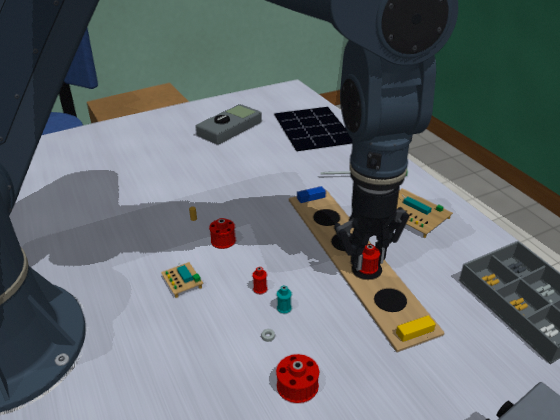

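send_rows --steps '[0,0,0,-1.5,0,0,0,0,-2,0,0,0,0,-2,0,100,0,0,-2,0,100,0,0,-2,0,100,0,0,-2,0,100,0,0,-2,0,100,0,0,30,0,100,0,0,80,0,100,0,0,130,0]'

```text
t: 6.78
eef_pos: [624.3, -122.8, 149.4]
tool_rot: [-0.001, 0.999, -0.043, 0.001]
force: [0.9, 0.1, -0.7]
opening: 85.4
```

send_rows --steps '[100,-47,12,0,0,100,-94,25,0,0,100,-141,37,0,0,100,-188,49,0,0,100,-188,49,0,0,100,-188,49,0,0]'

```text
t: 7.52
eef_pos: [436.9, -73.9, 149.8]
tool_rot: [-0.001, 0.999, -0.043, 0.001]
force: [0.3, -0.7, -0.1]
opening: 85.8
```

```bash
python3 w.py w5 S; python3 - <<'E'
from h import *
f=grab('top','t1');m=redmask(f);x=(624.5,-123)
H11=lambda r:[(11,r),(47,r),(59,7)]
print(fit(f,near(f,m,x,50),x,H11).round(1))
c=f['color'][100:280,200:460];cv2.imwrite('pics/c5.png',cv2.resize(c,None,fx=3,fy=3,interpolation=cv2.INTER_CUBIC))
E
```

```text
7.575 [437.2 -74.  149.7] yaw -0.087 op 85.4 F [-1.   0.6  0.8]
S [434.  -72.7  12.5]Traceback (most recent call last):
  File "<stdin>", line 4, in <module>
  File "h.py", line 39, in fit
    pts=np.argwhere(l==1+np.argmax(s[1:,4]))[:,::-1].astype(np.float32)
                         ~~~~~~~~~^^^^^^^^^
    return _wrapfunc(a, 'argmax', axis=axis, out=out, **kwds)
    return bound(*args, **kwds)
ValueError: attempt to get argmax of an empty sequence
```

View pics/w5.png

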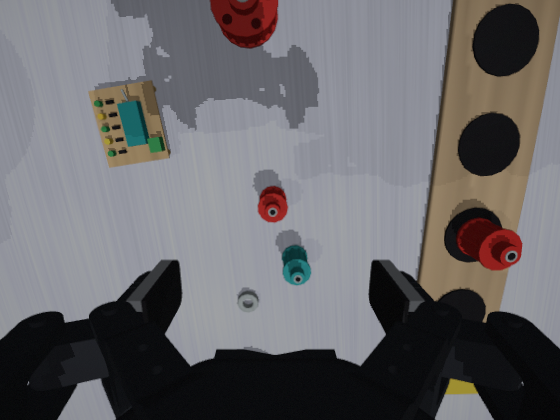

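Wrist view: S is at (272,208), the turquoise decoy at (296,270) is clear of the fingers, and M stands on pad c at (490,245). Next I pick S.

send_rows --steps '[100,-1,0.5,-50,0,100,-1,0.5,-100,0,100,-1,0.5,-135,0,100,-1,0.5,-146,0,100,-1,0.5,-146,0,0,-1,0.5,-146,0,0,-1,0.5,-146,0,0,-1,0.5,-146,0,0,-1,0.5,-146,0,0,-1,0.5,-146,0]'

```text
t: 8.88
eef_pos: [436.6, -73.6, 4.1]
tool_rot: [-0.001, 0.999, -0.043, 0.001]
force: [-1.7, 0.9, 10.1]
opening: 25.2
```

send_rows --steps '[0,0,0,0,0,0,0,0,0,0,0,0,0,0,0,0,0,0,0,0]'

```text
t: 9.38
eef_pos: [436.6, -73.6, 4.1]
tool_rot: [-0.001, 0.999, -0.043, 0.001]
force: [-0.0, 0.2, 3.5]
opening: 24.8
```

send_rows --steps '[0,0,0,50,0,0,0,0,100,0,0,45,-34,100,0,0,90,-68,100,0,0,135,-101,100,0,0,180,-135,100,0,0,180,-135,100,0,0,180,-135,100,0]'

```text
t: 10.38
eef_pos: [616.0, -208.4, 103.5]
tool_rot: [-0.001, 0.999, -0.044, 0.001]
force: [0.7, 0.4, -1.0]
opening: 24.8
```

```bash
python3 w.py w6
```

```text
10.425 [ 615.9 -208.1  103.9] yaw -0.087 op 25.2 F [0.8 1.1 0.6]
```

View pics/w6.png

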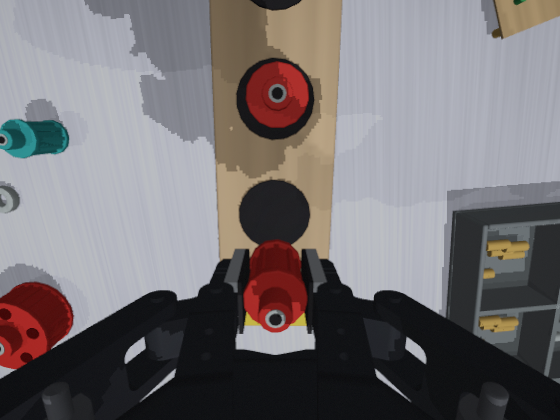

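S is held with its hub at (275,320), and M stands on pad c around (277,93). I'll check how well M is centred from this view.

```bash
cat >> h.py <<'E'
H11=lambda r:[(11,r),(47,r),(59,7)]
def padfit(f,x,t=75,withred=True):
    m=(f['color'].max(2)<t)
    if withred: m=m|redmask(f)
    m=cv2.morphologyEx(m.astype(np.uint8),cv2.MORPH_OPEN,np.ones((5,5)))>0
    return fit(f,near(f,m,x,36,11),x,PAD)
E
python3 - <<'E'
from h import *
f=pickle.load(open('pics/w6.pkl','rb'))
x=(624,-124)
print('pad c',padfit(f,x).round(1),'M',fit(f,near(f,redmask(f),x,45),x,H11).round(1))
print('S hub',onz(f,275,319.5,147))
E
```

```text
pad c [ 622.5 -123.    27.7] M [ 623.7 -123.5   19.1]
S hub [ 614.91988134 -208.98716265  147.        ]
```

send_rows --steps '[0,0,0.5,-40,0,0,0,0.5,-75,0,0,0,0.5,-86,0,0,0,0.5,-89,0,0,0,0.5,-89,0,0,0,0.5,-89,0]'

```text
t: 11.18
eef_pos: [616.5, -207.8, 16.2]
tool_rot: [-0.001, 0.999, -0.043, 0.002]
force: [0.2, 0.3, 0.1]
opening: 24.7
```

send_rows --steps '[0,0,0,-1.2,0,0,0,0,-1.2,0,100,0,0,-1.2,0,100,0,0,-1.2,0,100,0,0,-1.2,0,100,0,0,-1.2,0,100,0,0,-1.2,0,100,0,0,30,0,100,0,0,80,0,100,0,0,132,0]'

```text
t: 12.42
eef_pos: [616.1, -207.6, 149.5]
tool_rot: [-0.001, 0.999, -0.043, 0.001]
force: [1.5, -0.2, 0.4]
opening: 85.0
```

send_rows --steps '[100,-31,48,0,0,100,-62,97,0,0,100,-93,145,0,0,100,-124,194,0,0,100,-155,243,0,0,100,-186.5,292,0,0,100,-186.5,292,0,0,100,-186.5,292,0,0]'

```text
t: 13.42
eef_pos: [429.9, 84.4, 149.7]
tool_rot: [-0.001, 0.999, -0.043, 0.002]
force: [-0.5, -0.7, 0.4]
opening: 85.4
```

```bash
python3 w.py w7 L
```

```text
13.475 [430.1  83.9 149.6] yaw -0.087 op 85.6 F [0.2 0.3 0.6]
L [427.1  83.8  24.5]
```

View pics/w7.png

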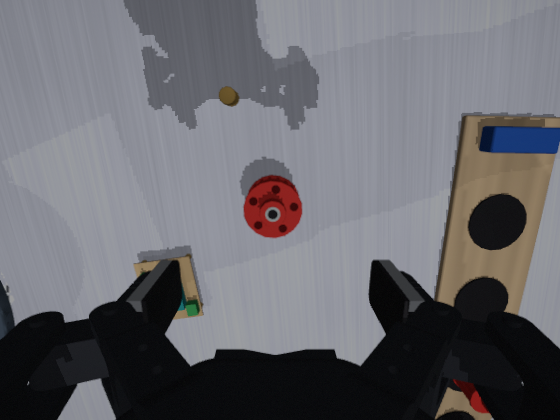

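L is at (272,208). The small board is clear of the left finger. Next I pick L.

send_rows --steps '[100,-1,0,-50,0,100,-1,0,-100,0,100,-1,0,-135,0,100,-1,0,-147,0,100,-1,0,-147,0,0,-1,0,-147,0,0,-1,0,-147,0,0,-1,0,-147,0,0,-1,0,-147,0,0,-1,0,-147,0]'

```text
t: 14.72
eef_pos: [430.1, 84.0, 3.8]
tool_rot: [-0.001, 0.999, -0.044, 0.003]
force: [-2.6, -1.5, 12.8]
opening: 49.0
```

send_rows --steps '[0,0,0,0,0,0,0,0,0,0,0,0,0,0,0]'

```text
t: 15.1
eef_pos: [430.1, 84.1, 3.9]
tool_rot: [-0.001, 0.999, -0.043, 0.003]
force: [-0.6, -0.2, -0.5]
opening: 48.9
```

send_rows --steps '[0,0,0,50,0,0,0,0,100,0,0,50,-30,100,0,0,100,-61,100,0,0,150,-91,100,0,0,201.5,-122.5,100,0,0,201.5,-122.5,100,0,0,201.5,-122.5,100,0]'

```text
t: 16.1
eef_pos: [631.1, -38.4, 103.3]
tool_rot: [-0.001, 0.999, -0.044, 0.002]
force: [-1.4, 0.5, -0.9]
opening: 49.0
```

```bash
python3 w.py w8; python3 - <<'E'
from h import *
f=pickle.load(open('pics/w8.pkl','rb'))
x=(639,45)
print('pad a',padfit(f,x,withred=False).round(1))
E
```

```text
16.15 [630.8 -38.  103.7] yaw -0.087 op 48.7 F [-0.2 -0.1 -1.4]
pad a [638.4  46.3  27.6]
```

View pics/w8.png

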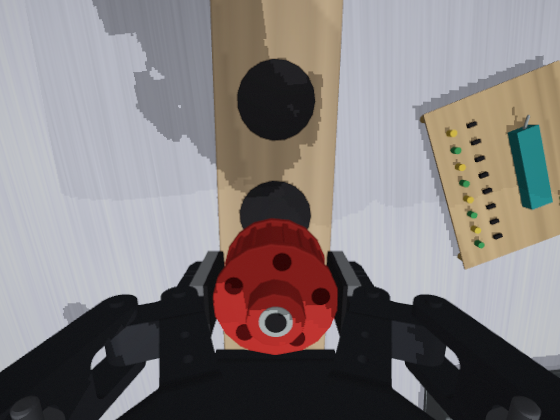

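send_rows --steps '[0,0.3,-0.3,-40,0,0,0.3,-0.3,-75,0,0,0.3,-0.3,-86,0,0,0.3,-0.3,-89,0,0,0.3,-0.3,-89,0,0,0.3,-0.3,-89,0]'

```text
t: 16.9
eef_pos: [631.8, -38.3, 15.9]
tool_rot: [-0.001, 0.999, -0.043, 0.003]
force: [0.3, -0.2, -0.2]
opening: 49.1
```

send_rows --steps '[0,-0.4,0,-1.2,0,0,-0.4,0,-1.2,0,100,-0.4,0,-1.2,0,100,-0.4,0,-1.2,0,100,-0.4,0,-1.2,0,100,-0.4,0,-1.2,0,100,-0.4,0,-1.2,0,100,0,0,30,0,100,0,0,80,0,100,0,0,133,0]'

```text
t: 18.15
eef_pos: [631.4, -38.3, 150.2]
tool_rot: [-0.001, 0.999, -0.043, 0.003]
force: [1.3, -0.0, 0.3]
opening: 85.3
```

send_rows --steps '[100,-38,-40,0,0,100,-76,-80,0,0,100,-114,-120,0,0,100,-152,-160,0,0,100,-192,-202,0,0,100,-232,-245,0,0,100,-232,-245,0,0,100,-232,-245,0,0]'

```text
t: 19.15
eef_pos: [399.6, -283.3, 150.3]
tool_rot: [-0.001, 0.999, -0.044, 0.003]
force: [-0.2, 0.2, -0.8]
opening: 85.3
```

```bash
python3 w.py w9 XL
```

```text
19.2 [ 399.9 -282.9  150.2] yaw -0.086 op 85.1 F [-0.9  0.7  0.4]
XL [ 396.1 -282.3   30.6]
```

View pics/w9.png

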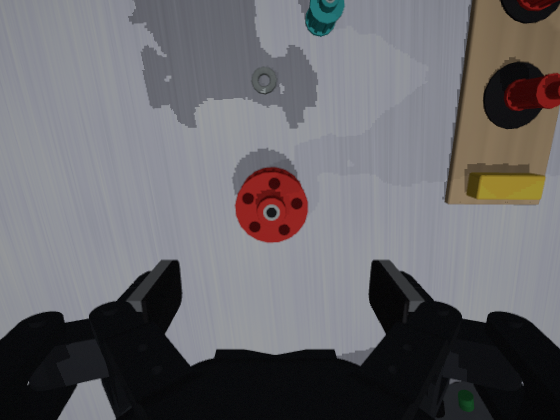

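XL is at (271,205) with nothing in the way. Next I pick it.

send_rows --steps '[100,-1.4,0,-50,0,100,-1.4,0,-100,0,100,-1.4,0,-130,0,100,-1.4,0,-149,0,100,-1.4,0,-149,0,0,-1.4,0,-149,0,0,-1.4,0,-149,0,0,-1.4,0,-149,0,0,-1.4,0,-149,0,0,-1.4,0,-149,0]'

```text
t: 20.45
eef_pos: [399.4, -283.0, 2.4]
tool_rot: [-0.001, 0.999, -0.043, 0.004]
force: [0.2, 3.8, 4.7]
opening: 60.9
```

send_rows --steps '[0,0,0,0,0,0,0,0,0,0,0,0,0,0,0]' --force 50

```text
t: 20.82
eef_pos: [399.5, -283.0, 2.5]
tool_rot: [-0.001, 0.999, -0.043, 0.004]
force: [0.6, -0.1, -2.0]
opening: 60.8
```

send_rows --steps '[0,0,0,50,0,0,0,0,105,0,0,34,47,105,0,0,68,94,105,0,0,102,141,105,0,0,136,188,105,0,0,170,235,105,0,0,205,282,105,0,0,239.7,329,105,0,0,239.7,329,105,0]'

```text
t: 22.08
eef_pos: [640.6, 49.3, 106.6]
tool_rot: [-0.001, 0.999, -0.041, 0.004]
force: [-0.7, -0.8, -1.6]
opening: 61.0
```

send_rows --steps '[0,0,0,0,0,0,0,0,0,0]'

```text
t: 22.32
eef_pos: [640.1, 48.6, 106.6]
tool_rot: [-0.001, 0.999, -0.041, 0.004]
force: [0.2, -0.1, -1.3]
opening: 60.6
```

```bash
python3 w.py w10;python3 -c "
from h import *
grab('side','s2')"
```

```text
22.375 [640.2  48.5 106.8] yaw -0.083 op 60.8 F [ 0.1  0.2 -1.4]
```

View pics/w10.png

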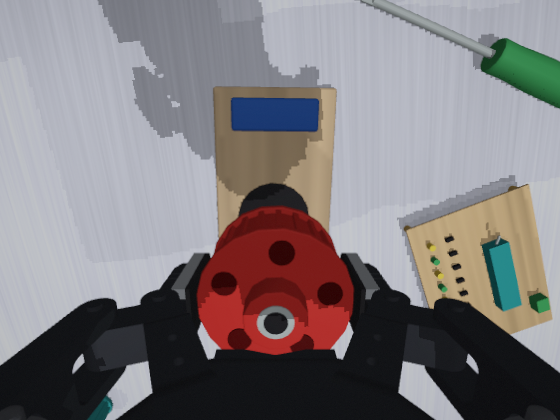

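View pics/s2.png

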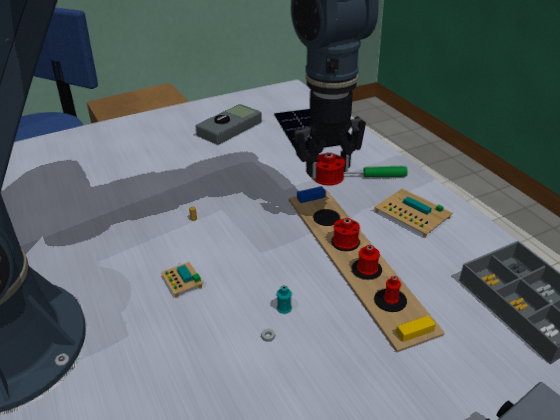

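XL is held upright over pad a. The side view shows S, M and L on pads d, c and b.

send_rows --steps '[0,-1,-2.2,-40,0,0,-1,-2.2,-80,0,0,-1,-2.2,-90,0,0,-1,-2.2,-92.5,0,0,-1,-2.2,-92.5,0,0,-1,-2.2,-92.5,0]'

```text
t: 23.18
eef_pos: [640.1, 46.3, 15.7]
tool_rot: [-0.001, 0.999, -0.042, 0.005]
force: [0.2, -0.2, -0.6]
opening: 61.0
```

send_rows --steps '[0,-0.8,0,-1.5,0,0,-0.8,0,-2.3,0,0,-0.8,0,-2.3,0,100,-0.8,0,-2.3,0,100,-0.8,0,-2.3,0,100,-0.8,0,-2.3,0,100,-0.8,0,-2.3,0,100,-0.8,0,30,0,100,-0.8,0,80,0,100,-0.8,0,135,0]'

```text
t: 24.42
eef_pos: [638.8, 46.3, 151.8]
tool_rot: [-0.001, 0.999, -0.042, 0.004]
force: [0.9, 0.3, -0.2]
opening: 85.5
```

send_rows --steps '[100,-20,-30,15,0,100,-40,-60,30,0,100,-60,-90,45,0,100,-80,-120,60,0,100,-80,-140,70,0,100,-80,-140,70,0,100,-80,-140,70,0]'

```text
t: 25.3
eef_pos: [559.1, -93.2, 221.2]
tool_rot: [-0.001, 0.999, -0.041, 0.004]
force: [0.0, 0.2, -0.7]
opening: 85.2
```

```bash
cat > chk.py <<'E'
import sys
from h import *
Q=dict(a=(640,46),b=(632,-38.5),c=(624,-123),d=(616.5,-208))
for n in sys.argv[2:]:
    f=grab(n,n+sys.argv[1])
    for k,x in Q.items():
        try:
            p=fit(f,near(f,redmask(f),x,45,35),x,H11)
            q=padfit(f,x) if k in 'cd' else [0,0,0]
            print(n,k,p.round(1),np.round(q,1))
        except Exception as e: print(n,k,'no')
E
python3 chk.py e1 wrist side; python3 -c "
from h import *;print(bot.get_obs()['eef_pos'])"
```

```text
wrist a [638.6  46.8  30.9] [0 0 0]
wrist b [630.3 -38.9  25. ] [0 0 0]
wrist c [ 623.4 -123.6   19.1] [ 623.7 -124.8   29.1]
wrist d [ 615.5 -207.1   13.1] [ 614.6 -208.5   28.7]
side a [641.7  45.4  30.8] [0 0 0]
side b [634.4 -29.1  30.5] [0 0 0]
side c [ 627.3 -125.1   19.2] [ 630.8 -117.7   32.9]
side d [ 618.5 -209.5   12.7] [ 621.5 -204.7   31.8]
[558.89467164 -92.94149299 221.10752988]
```

View pics/wriste1.png

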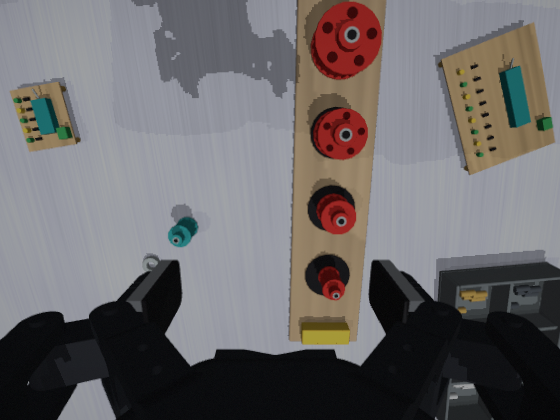

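View pics/sidee1.png

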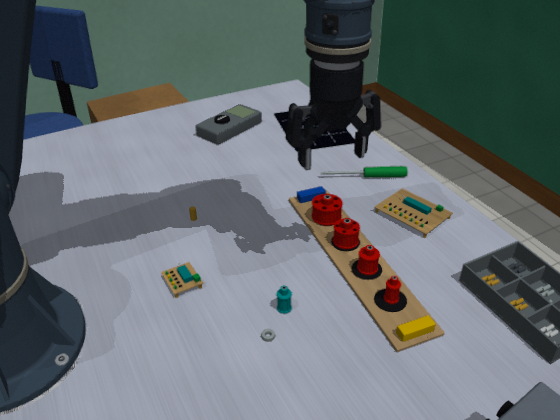

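All four are standing in order. For an unobstructed overhead check I'll move the arm aside.

send_rows --steps '[100,-30,45,0,0,100,-60,90,0,0,100,-90,135,0,0,100,-120,180,0,0,100,-150,230,0,0,100,-190,280,0,0,100,-230,330,0,0,100,-270,380,0,0,100,-300,430,0,0,100,-300,450,0,0]'

```text
t: 26.65
eef_pos: [256.2, 359.7, 220.8]
tool_rot: [-0.001, 0.999, -0.038, 0.004]
force: [0.6, -0.5, -0.3]
opening: 85.5
```

```bash
python3 chk.py e2 top; python3 -c "
from h import *
f=pickle.load(open('pics/tope2.pkl','rb'))['color'];cv2.imwrite('pics/ce2.png',cv2.resize(f[100:200,200:450],None,fx=3,fy=3,interpolation=2))"
```

```text
top a [640.9  47.   31. ] [0 0 0]
top b [631.9 -38.4  25.8] [0 0 0]
top c [ 625.2 -124.2   19.7] [ 625.  -122.6   28.8]
top d [ 618.2 -208.3   14.3] [ 616.2 -206.6   27.4]
```

View pics/ce2.png

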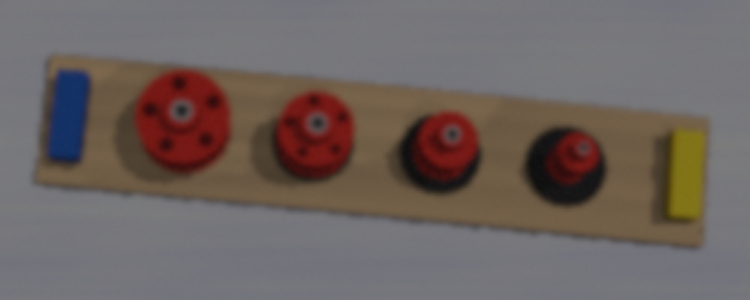

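```bash
python3 -c "
from bench import bot
print(bot.sign_off())"
```

```text
the job is handed in; nothing more can be done
None
```

The four red pulleys are on the pads in the order asked, and I handed the job in at about 27 s, with no verdict reported. The yellow block is at the right end, so the 26 mm pulley is on pad d, 38 mm on c, 50 mm on b and 62 mm on a, next to the blue block. I didn't touch the turquoise lookalike.

**Last checks:** in the overhead view, with the arm moved aside and the gripper open and clear, all four stood hub up. They were about 0–2 mm off their pad centres, and the wrist camera put them within about 1 mm.

**What disagreed:** the side camera showed up to about 2.5 mm, with the 38 mm pulley worst. That is close to its stated 2 mm calibration. Its reading for the 50 mm pulley, and the pads it re-measured under the smaller pulleys, were unusable because neighbouring red parts merged in the image. For the side offsets I used the pad positions from the start picture.

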